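# Lock the clay extruder and take off its slot nozzle

### The arm

A 6-joint arm with a two-finger parallel gripper is mounted at the origin on the work surface. World frame = base frame: x ahead of the robot, y to its left, z up, the work surface at z = 0. Lengths are in m, angles in degrees, forces in N, time in s.
With the tool pointing down it reaches from about 0.3 to 0.75 m from the base axis. Payload 8.5 kg.
Tool frame: the origin (TCP) lies at the very end of the fingers, on their centre line; the grasp point (between the pads) lies 19 mm behind it (env.tcp_to_grasp is the distance from the TCP to the grasp point, in m); z points along the fingers, y is the line along which they close (so a half turn about z gives the same grasp; the last joint's range is limited). The gripper opens to 85 mm and grips with 20 to 120 N. Pads are 22 mm wide; open, the fingers measure 114 mm over their backs; the gripper's body (76 mm by 85 mm) begins 54 mm behind the grasp point. The pads swing forward as they close: fully open they stand 13 mm farther back than shut.
Start: joints at [50.747, 21.807, 74.336, -0, 83.858, -12.336], TCP at [0.249, 0.49, 0.231] pointing down, gripper open.
Joint ranges: [-178.18, 178.18], [-50.72, 133.34], [12.68, 142.11], [-81.47, 261.47], [9.98, 163.14], [-165.26, 165.26]. Speed limits (degrees/s): [136.94, 136.94, 180, 180, 180, 180].

### API

Orientations are given as a 3x3 rotation matrix whose columns are the frame's x, y, z axes.
In Python, from rig import status, get_image, env gives the robot as it stands.
- The arm moves only by the shell command python3 -m handwheel 'ROWS' [FORCE]. ROWS is text: rows parted by semicolons, each of 7 numbers parted by spaces: the shift along the world's x, y, z in cm, then the turn, a rotation vector about the world's x, y, z in degrees, then the opening, from 0 (shut) to 1 (fully open). In form: dx dy dz wx wy wz gripper; .... A call has 1 to 8 rows; each row is the pose to reach, as a shift and turn from the pose commanded when the call began; what a row does not reach only later rows make up. A row lasts 1/12 s, in which the tool goes at most 41.7 mm and 7.16 degrees, less where a joint would pass 70% of its speed; a pose out of reach is approached as far as the arm can. A call with a gripper value outside its range is refused whole. The fingers move at their own pace and stop on an object; FORCE is the grip in N (left out, the last holds). Time passes only in rows, so rows that repeat a pose let the fingers close. It gives the time, the measured TCP pose, the force, the opening and the grip force at its end, in the units of the state.
- status.observe(): the state, without advancing time (a new reading comes with each control period).
- get_image(name): name is "side" or "top" or "wrist"; returns a dict with "color" (384x512x3 uint8, red, green, blue), "vertical_fov" (degrees; the focal length in pixels is half the picture's height over the tangent of half this angle, whatever the lens; pixels are square), "cx", "cy" (the principal point, pixels), "xyz" and "orientation" of the camera in the world. Camera axes: x right, y down, z forward; pixel columns grow to the right and rows downward; lengths in m; the calibration is good to about 2 mm. A picture is of the moment at which its call begins. There is no depth.
- env.close_job(): hands the job in; it is judged then, once.
The state is a dict: "time_s": time; "q": joint angles; "qvel": joint speeds; "joint_efforts": joint torques, N m; "position": TCP position; "tool_rot": TCP orientation; "ft_force": force on the tool from outside, world axes, zero at the start; "wrist_torque": the same for the moment, N m; "grip_width": finger opening in m; "gripper_force": force on a finger pad.
Only numpy, scipy, OpenCV 4.12 (cv2) and the standard library are available. Lean on these libraries where they do the work, as an engineer would, in place of code of your own. Each camera call takes 0.05 s, during which the arm holds its last target. There are 200 camera calls.

### The job

The extruder stands nose up on the bench for a nozzle change. First put the steel locking pin from the wooden tool block fully home in the lock bore beside the barrel and let it go; then loosen the nozzle cap, which may have a normal or a reverse thread (try both ways to find which), by turning it on the barrel, and lift it straight off. Finish while still holding the cap, upright and still, about 10 cm above its seat over the barrel, the pin still home, and leave the other things on the bench where they are.

Things in the scene. Friction and masses are not known exactly. Their poses are not given: they have to be found in the camera images.
- extruder: Clay extruder fixed to the bench, nose up: grey base plate 110 x 315 x 12 mm, long along its y. Origin on the bench under the axis of the upright steel barrel (62 mm across at the top, 80 mm at a collar 42 mm up; mouth 120 mm up). At y = -120 mm a drive box 100 x 90 mm, top 118 mm up; at y = +115 mm a light metal lock block 50 x 50 mm, top 60 mm up, joined to the barrel by a low bar.
- barrel_mouth (a point): Centre of the barrel's mouth, 120 mm above the bench. The cap's quick thread has no rise: turned the tight way the cap meets a hard stop within 0.2 rad; the loosening way it runs freely about 1.1 rad to another stop, and only there (within 0.1 rad) does it lift off; elsewhere it has 2 mm of lift. Which way loosens, clockwise or anticlockwise, differs from start to start and cannot be seen.
- lock_bore (a point): Centre of the mouth of the lock bore, in the top face of the lock block, 60 mm above the bench: an upright round bore 15 mm across, 45 mm deep, chamfered.
- pin_mid (a point): Half-way up the steel locking pin, on its axis, z up. Pin 85 mm long, about 90 g: a shank 12 mm across, 40 mm long, chamfered foot; above it a round head 18 mm across, 45 mm long, to grip. The point is 2.5 mm above the head's shoulder, 20 mm below the head's middle. It starts upright in the tool block, foot 25 mm above the bench. Fully home, the shoulder rests on the lock block.
- cap_grip (a point): Centre of the flat upright nozzle on the aluminium cap, on the cap's axis: a block 42 mm long (x), 14 mm thick (y), 40 mm tall (z), with plain faces to grip. Below it a knurled flange 58 mm across, 12 mm thick, resting on the barrel; below that a 24 mm foot with two lugs inside the barrel. Seated, the point is 32 mm above the mouth and x lies nearly along the extruder's x. About 160 g.
- tool_block: Dark wooden tool block fixed to the bench, 55 x 120 x 50 mm, long along its own y, origin under its centre. Two upright holes 15 mm across and 25 mm deep at y = -34 and +34 mm; the pin stands in one and the wooden scriber in the other.
- scriber_mid (a point): Half-way up the wooden scriber, a bystander: a slim wooden stick 74 mm long with a 20 mm ball on top, standing in the other hole of the tool block.
- mug_rim (a point): Centre of the rim of a white mug, 72 mm across, 85 mm tall, a bystander.
- glaze_jar: Small glaze jar, 64 mm across, 80 mm tall, a bystander; origin under its centre.
- test_tile: Flat blue glaze test tile 60 x 90 x 8 mm, a bystander; origin under its centre.
- spare_die: Flat steel die ring 52 mm across, 10 mm thick, a bystander; origin under its centre.
There are look-alikes about, which are no part of the job. Leave any red or turquoise look-alike of the part that bears cap_grip alone.

How it is judged:
By the outcome, as a careful person would: the job done as asked, in the order asked, and still so for the second after the job is handed in, while the arm keeps its last pose, push and grip.
It also fails if it takes over 54 s, if anything falls off the work surface, if the arm or the gripper's body presses on something with over 40 N, if the wrist force passes 120 N, or if a joint passes its speed limit or range.

## Working session

There is one attempt and no reset: what is moved stays moved. The work goes in short steps, Python scripts to look and compute and a shell command to move; the robot and the scene stay as the last step left them, time stands still between calls to the robot, and variables do not carry over. Pictures are saved under pics/ and viewed, at most 10 in all, crops included, and the job is handed in when it is done.

```bash
mkdir -p pics
cat > h.py <<'E'
import numpy as np, cv2, pickle
from rig import status, get_image, env
def snap(name,fn):
    d=get_image(name); cv2.imwrite(f'pics/{fn}.png',d['color'][:,:,::-1]); pickle.dump(d,open(f'pics/{fn}.pkl','wb')); return d
def load(fn): return pickle.load(open(f'pics/{fn}.pkl','rb'))
def ray(d,u,v):
    f=d['color'].shape[0]/2/np.tan(np.radians(d['vertical_fov'])/2)
    r=np.array(d['orientation'])@np.array([(u-d['cx'])/f,(v-d['cy'])/f,1]); return np.array(d['xyz']),r
def atz(d,u,v,z):
    o,r=ray(d,u,v); return o+r*(z-o[2])/r[2]
def proj(d,p):
    f=d['color'].shape[0]/2/np.tan(np.radians(d['vertical_fov'])/2)
    c=np.array(d['orientation']).T@(np.array(p)-np.array(d['xyz'])); return np.array([d['cx']+f*c[0]/c[2],d['cy']+f*c[1]/c[2]])
E
python3 - <<'E'
from h import *
ims=[]
for n in ['top','side','wrist']:
    d=snap(n,n+'0'); print(n,np.round(d['xyz'],3),d['vertical_fov'],np.round(d['orientation'],3).tolist())
    
s=status.observe(); print(s['time_s'],s['position'],np.round(s['tool_rot'],3).tolist(),s['grip_width'],env.tcp_to_grasp)
a=load('top0')['color'];
cv2.imwrite('pics/top0b.png',cv2.resize(a,(800,600),interpolation=3)[:,:,::-1])
cv2.imwrite('pics/side0b.png',cv2.resize(load('side0')['color'],(800,600),interpolation=3)[:,:,::-1])
E
```

```text
top [ 0.367 -0.038  1.117] 47.832110462340324 [[-0.119, -0.968, 0.219], [-0.993, 0.117, -0.022], [-0.004, -0.22, -0.975]]
side [ 0.024 -0.74   0.961] 45.69203893270289 [[0.787, -0.419, 0.452], [-0.616, -0.555, 0.559], [0.017, -0.719, -0.695]]
wrist [0.186 0.523 0.372] 68.29530169480401 [[0.452, 0.856, 0.25], [0.892, -0.434, -0.128], [-0.001, 0.28, -0.96]]
0.15 [0.24883017 0.49023502 0.23082809] [[-0.892, 0.453, -0.001], [0.453, 0.892, -0.001], [0.0, -0.001, -1.0]] 0.08558777773141656 0.0187
```

View pics/top0b.png

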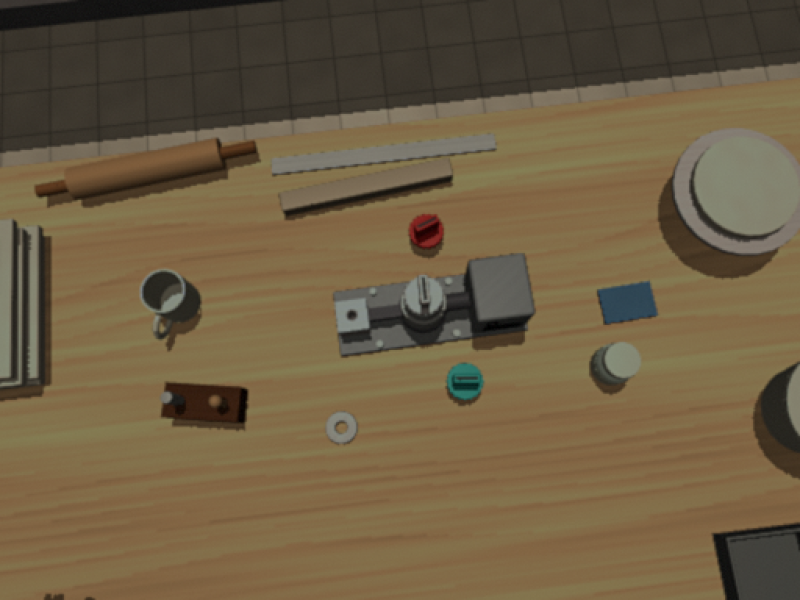

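View pics/side0b.png

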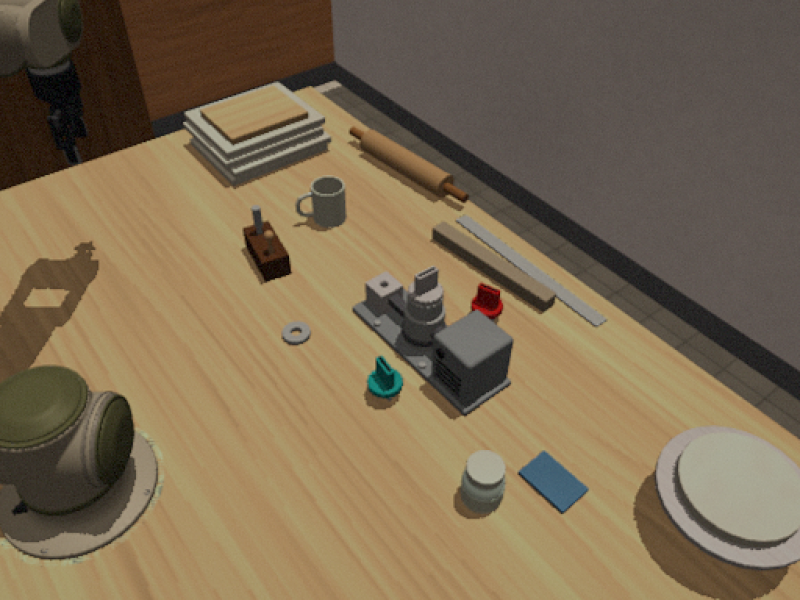

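The top view shows the tool block at about (205,403) with the grey pin on its left and the scriber on its right. It also shows the lock bore at (351,314) and the cap nozzle at (424,290). The red and turquoise look-alikes stand on either side of the extruder. Next, enlarged crops.

Run:
```python
from h import *
t=load('top0')['color'];s=load('side0')['color']
def c(a,x,y,w,h,k): return cv2.resize(a[y:y+h,x:x+w],None,fx=k,fy=k,interpolation=cv2.INTER_CUBIC)
# top tool block x95-175,y235-285 ; extruder x205-345,y155-235 ; side: 150-200,y125-185; side ext 220-340,y165-265
A=np.zeros((600,800,3),np.uint8)
def put(im,x,y): A[y:y+im.shape[0],x:x+im.shape[1]]=im
put(c(t,95,235,70,50,5),0,0)
put(c(s,150,125,60,58,5),400,0)
put(c(t,205,165,80,60,5),0,300)
put(c(s,225,165,80,60,5),400,300)
A=cv2.convertScaleAbs(A,alpha=1.5)
cv2.imwrite('pics/c1.png',A[:,:,::-1])
```

```text
(no output)
```

View pics/c1.png

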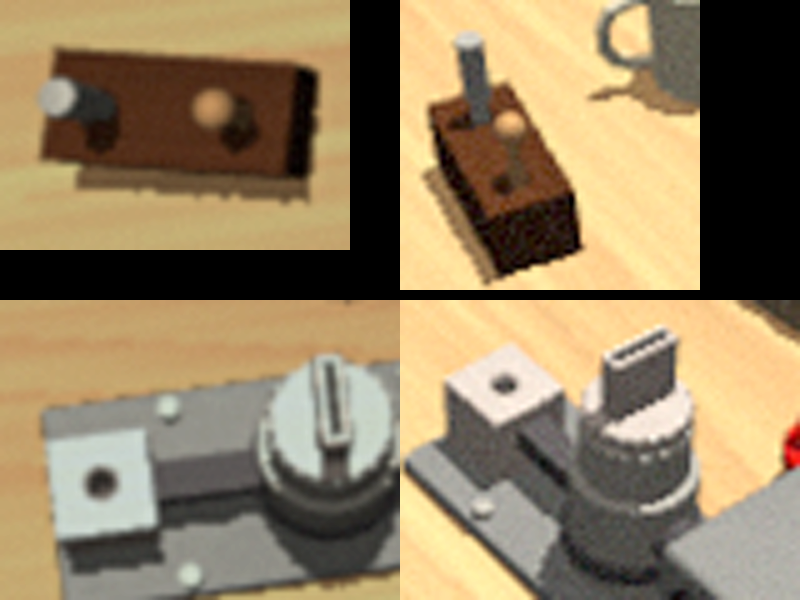

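The crops show, in full-image pixels:

| Point | Top view | Side view |
|---|---|---|
| Pin top | (107, 254) | (163.6, 133) |
| Bore mouth | (225, 201.8) | (245.8, 181.8) |
| Nozzle top centre | (271, 185) | (273.2, 175.2) |

```bash
cat >> h.py <<'E'
def tri(obs):
    A=np.zeros((3,3));b=np.zeros(3)
    for d,u,v in obs:
        o,r=ray(d,u,v); r=r/np.linalg.norm(r); M=np.eye(3)-np.outer(r,r); A+=M;b+=M@o
    return np.linalg.solve(A,b)
E
python3 - <<'E'
from h import *
t=load('top0');s=load('side0');np.set_printoptions(precision=4,suppress=True)
for n,a,b,z in [('pin',(106.7,253.9),(163.3,132.7),.11),('bore',(224.9,201.5),(245.5,181.5),.06),('noz',(270.8,184.7),(272.9,174.9),.172)]:
    print(n,atz(t,*a,z),atz(s,*b,z),tri([(t,*a),(s,*b)]))
def tp(x,y,z): return atz(t,95+x/5-.4,235+y/5-.4,z)
L=[tp(*p,.05) for p in [(55,48),(295,66),(288,176),(41,160)]]
print('block',L,np.mean(L,0))
print('scr',tp(213,107,.11))
def te(x,y,z): return atz(t,205+x/5-.4,165+y/5-.4,z)
print('noz ends',te(326,360,.172),te(337,442,.172)) 
print('plateedge',te(42,410,.012),te(262,378,.012),te(65,600,.012))
print(status.observe()['time_s'])
E
```

```text
pin [0.4916 0.3122 0.11  ] [0.4922 0.313  0.11  ] [0.4916 0.3117 0.1111]
bore [0.5925 0.0312 0.06  ] [0.5941 0.0304 0.06  ] [0.5933 0.0308 0.0598]
noz [ 0.5945 -0.0825  0.172 ] [ 0.5943 -0.0879  0.172 ] [ 0.5968 -0.0833  0.1669]
block [array([0.5231, 0.3348, 0.05  ]), array([0.5001, 0.2177, 0.05  ]), array([0.4472, 0.2246, 0.05  ]), array([0.4693, 0.3438, 0.05  ])] [0.4849 0.2802 0.05  ]
scr [0.4783 0.2422 0.11  ]
noz ends [ 0.4788 -0.0658  0.172 ] [ 0.4428 -0.0662  0.172 ]
plateedge [0.4897 0.0763 0.012 ] [ 0.4925 -0.0369  0.012 ] [0.3941 0.0739 0.012 ]
0.15
```

```bash
python3 -m handwheel '1 -1 -0.5 0 0 -5 1;3 -2.5 -1 0 0 -12 1;5.5 -4.5 -1.5 0 0 -18 1;8 -6.5 -2 0 0 -24 1;10.5 -8.5 -2.5 0 0 -30 1;13 -10 -3 0 0 -36 1;14 -11 -3 0 0 -40 1;14 -11 -3 0 0 -40 1'
python3 -m handwheel '1.5 -1 -0.5 0 0 -5 1;3.5 -2.5 -1 0 0 -11 1;6 -4 -2 0 0 -18 1;8.5 -5.5 -3 0 0 -25 1;10 -6.5 -3.5 0 0 -31 1;10.3 -6.8 -4 0 0 -34 1;10.3 -6.8 -4 0 0 -34 1;10.3 -6.8 -4 0 0 -34 1'
python3 - <<'E'
from h import *
t=load('top0');np.set_printoptions(precision=4,suppress=True)
def te(x,y,z): return atz(t,205+x/5-.4,165+(y-300)/5-.4,z)
print('noz ends',te(326,360,.172),te(337,442,.172)) 
print('plateedge',te(42,410,.012),te(262,378,.012),te(65,600,.012))
print('block',te(50,440,.06),te(150,430,.06),te(158,530,.06),te(55,540,.06))
s=status.observe(); print(s['time_s'],s['position'],np.round(s['tool_rot'],3).tolist(),s['q'])
d=snap('wrist','w1'); print(proj(d,(.4916,.3125,.11)),proj(d,s['position']))
cv2.imwrite('pics/w1b.png',cv2.resize(d['color'],(800,600),interpolation=3)[:,:,::-1])
E
```

```text
time_s: 0.82
position: [0.391, 0.3785, 0.2006]
tool_rot: [[-0.386, 0.922, -0.001], [0.922, 0.386, -0.001], [-0.001, -0.001, -1.0]]
ft_force: [-0.1, -0.1, 0.2]
grip_width: 0.0857
gripper_force: 0.0
time_s: 1.48
position: [0.4913, 0.3129, 0.1612]
tool_rot: [[0.186, 0.983, -0.001], [0.983, -0.186, -0.0], [-0.0, -0.001, -1.0]]
ft_force: [-0.3, 0.1, -0.0]
grip_width: 0.0853
gripper_force: 0.0
noz ends [ 0.6135 -0.0826  0.172 ] [ 0.5752 -0.0828  0.172 ]
plateedge [0.6462 0.0614 0.012 ] [ 0.6495 -0.0554  0.012 ] [0.5446 0.0592 0.012 ]
block [0.6182 0.0545 0.06  ] [0.6173 0.0042 0.06  ] [0.5662 0.0057 0.06  ] [0.5673 0.0569 0.06  ]
1.4833 [0.4913 0.3129 0.1612] [[0.186, 0.983, -0.001], [0.983, -0.186, -0.0], [-0.0, -0.001, -1.0]] [20.8469 28.334  75.5486  0.0173 76.167  31.5735]
[258.7205 216.9062] [258.0042 248.7562]
```

View pics/w1b.png

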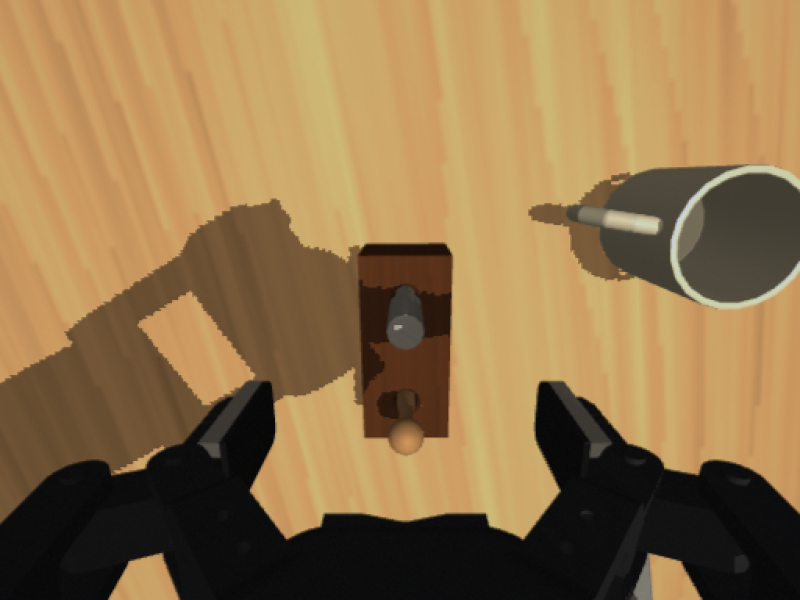

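The wrist view shows the pin head's top at (405,331) of 800x600, so about (259.2,211.5) full-size, roughly centred between the open fingers.

Run:
```python
from h import *
np.set_printoptions(precision=4,suppress=True)
d=load('w1');t=load('top0')
print(d['xyz'],atz(d,259.2,211.8,.11),'scr',atz(d,259.8,279,.105),'mug',atz(t,104,186,.085),'bench',atz(d,405/1.5625,244/1.5625,.05))
```

```text
[0.5051 0.3829 0.3029] [0.4927 0.3163 0.11  ] scr [0.4823 0.2588 0.105 ] mug [0.6616 0.3206 0.085 ] bench [0.4985 0.3473 0.05  ]
```

```bash
python3 -m handwheel '0.1 0.15 -1.5 0 0 0 1;0.1 0.15 -3.5 0 0 0 1;0.1 0.15 -5.5 0 0 0 1;0.1 0.15 -7.5 0 0 0 1;0.1 0.15 -9 0 0 0 1;0.1 0.15 -9 0 0 0 1;0.1 0.15 -9 0 0 0 0;0.1 0.15 -9 0 0 0 0' 50
python3 -m handwheel '0 0 0 0 0 0 0;0 0 0 0 0 0 0;0 0 0 0 0 0 0;0 0 0 0 0 0 0;0 0 0 0 0 0 0;0 0 0 0 0 0 0'
python3 -m handwheel '0 0 0.5 0 0 0 0;0 0 1.5 0 0 0 0;0 0 2.5 0 0 0 0;0 0 3 0 0 0 0;0 0 3 0 0 0 0'
```

```text
time_s: 2.2
position: [0.4932, 0.3146, 0.0727]
tool_rot: [[0.188, 0.982, 0.002], [0.982, -0.188, 0.001], [0.001, 0.002, -1.0]]
ft_force: [-0.1, 0.6, -0.7]
grip_width: 0.0638
gripper_force: 0.0
time_s: 2.7
position: [0.4932, 0.314, 0.0719]
tool_rot: [[0.189, 0.982, 0.001], [0.982, -0.189, 0.0], [0.001, 0.001, -1.0]]
ft_force: [-1.3, 0.5, 5.6]
grip_width: 0.0166
gripper_force: 48.8
time_s: 3.12
position: [0.4937, 0.3142, 0.1031]
tool_rot: [[0.189, 0.982, 0.003], [0.982, -0.189, 0.001], [0.002, 0.003, -1.0]]
ft_force: [-0.1, 0.7, -1.1]
grip_width: 0.0169
gripper_force: 48.7
```

```bash
python3 -m handwheel '0.3 -1 1.5 0 0 0 0;1.2 -3.4 3 0 0 0 0;2.1 -6 4.5 0 0 0 0;3.1 -8.8 5 0 0 0 0;4.1 -11.6 5 0 0 0 0;4.9 -14 5 0 0 0 0;5.3 -15 5 0 0 0 0;5.3 -15 5 0 0 0 0'
python3 -m handwheel '0.3 -1 0 0 0 0 0;1.1 -3.2 0 0 0 0 0;2 -5.8 0 0 0 0 0;2.9 -8.4 0 0 0 0 0;3.8 -11 -0.5 0 0 0 0;4.4 -12.8 -1 0 0 0 0;4.6 -13.3 -1.5 0 0 0 0;4.6 -13.3 -1.5 0 0 0 0'
python3 -m handwheel '0 0 0 0 0 0 0;0 0 0 0 0 0 0'
python3 - <<'E'
from h import *
for n in ['top','side','wrist']: d=snap(n,n+'2')
s=status.observe(); print(s['time_s'],s['position'],s['grip_width'],np.round(s['tool_rot'],3).tolist())
t=load('top2')['color'];sd=load('side2')['color'];w=load('wrist2')['color']
def c(a,x,y,w,h,k): return cv2.resize(a[y:y+h,x:x+w],None,fx=k,fy=k,interpolation=cv2.INTER_CUBIC)
A=np.zeros((600,800,3),np.uint8)
A[:300,:400]=c(t,185,165,80,60,5);A[:300,400:]=c(sd,205,135,80,60,5);A[300:,:400]=c(w,0,0,512,384,1)[:300,56:456]
A[300:,400:]=c(w,200,150,100,75,4)
print(proj(load('wrist2'),(.593,.031,.06)))
cv2.imwrite('pics/c2.png',cv2.convertScaleAbs(A,alpha=1.5)[:,:,::-1])
E
```

```text
time_s: 3.78
position: [0.5466, 0.1621, 0.1511]
tool_rot: [[0.192, 0.981, -0.0], [0.981, -0.192, -0.0], [-0.0, -0.0, -1.0]]
ft_force: [0.3, -0.3, -1.4]
grip_width: 0.0165
gripper_force: 48.8
time_s: 4.45
position: [0.5917, 0.0307, 0.1351]
tool_rot: [[0.19, 0.982, -0.002], [0.982, -0.19, 0.0], [0.0, -0.002, -1.0]]
ft_force: [-1.0, 0.1, -0.6]
grip_width: 0.0169
gripper_force: 48.8
time_s: 4.62
position: [0.5917, 0.0324, 0.1365]
tool_rot: [[0.188, 0.982, -0.0], [0.982, -0.188, 0.0], [0.0, -0.0, -1.0]]
ft_force: [-0.3, 1.3, -1.4]
grip_width: 0.0166
gripper_force: 48.8
4.7667 [0.59185089 0.03197086 0.13673643] 0.016737729350388125 [[0.188, 0.982, 0.001], [0.982, -0.188, 0.0], [0.0, 0.001, -1.0]]
[259.94629895 206.62378431]
```

View pics/c2.png

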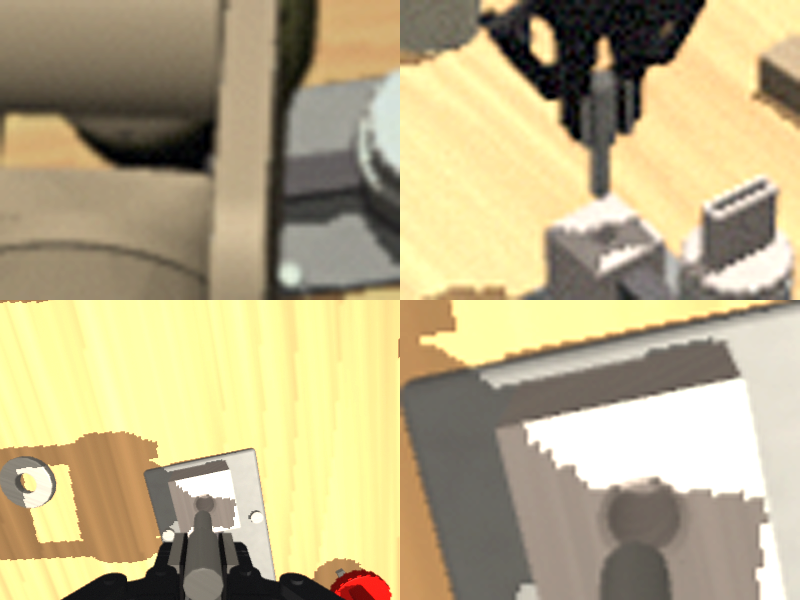

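The bore shows in the wrist view at about (260.6,203.6). The pin foot's near edge is at about (259,210.7) in the wrist view, and the foot sits at about (244.6,172.5) in the side view. Next I compute the offset between them.

Run:
```python
from h import *
np.set_printoptions(precision=4,suppress=True)
w=load('wrist2');s=load('side2')
print('bore w',atz(w,260.6,203.6,.06),'side',atz(s,205+207/5-.4,135+233/5-.4,.06))
print('foot w +y edge',atz(w,259,210.5,.0897),'foot side',atz(s,244.6,172.8,.0897))
print('pix per cm', proj(w,(.593,.032,.0897)))
```

```text
bore w [0.594  0.0334 0.06  ] side [0.596  0.0305 0.06  ]
foot w +y edge [0.5935 0.038  0.0897] foot side [0.5949 0.0355 0.0897]
pix per cm [259.8638 218.4459]
```

```bash
python3 -m handwheel '0.1 0 -0.7 0 0 0 0;0.1 0 -1.5 0 0 0 0;0.1 0 -2 0 0 0 0;0.1 0 -2.2 0 0 0 0;0.1 0 -2.2 0 0 0 0;0.1 0 -2.2 0 0 0 0'
python3 - <<'E'
from h import *
for n in ['side','wrist']: d=snap(n,n+'3')
s=status.observe(); print(s['time_s'],s['position'],s['ft_force'])
sd=load('side3')['color'];w=load('wrist3')['color']
def c(a,x,y,w,h,k): return cv2.resize(a[y:y+h,x:x+w],None,fx=k,fy=k,interpolation=cv2.INTER_CUBIC)
A=np.zeros((600,800,3),np.uint8)
A[:,:400]=c(sd,225,145,40,60,10);A[:,400:]=c(w,230,170,57,86,7)[:600,:399+1] if False else cv2.resize(w[170:245,235:285],(400,600),interpolation=cv2.INTER_CUBIC)
A=(255*(A/255.)**.6).astype(np.uint8)
cv2.imwrite('pics/c3.png',A[:,:,::-1])
E
```

```text
time_s: 5.27
position: [0.593, 0.0309, 0.1142]
tool_rot: [[0.189, 0.982, -0.0], [0.982, -0.189, 0.0], [-0.0, -0.0, -1.0]]
ft_force: [-0.5, 0.2, -0.1]
grip_width: 0.017
gripper_force: 48.8
5.3667 [0.59314859 0.03082258 0.11454964] [-0.07758137 -0.29806944 -0.5299185 ]
```

View pics/c3.png

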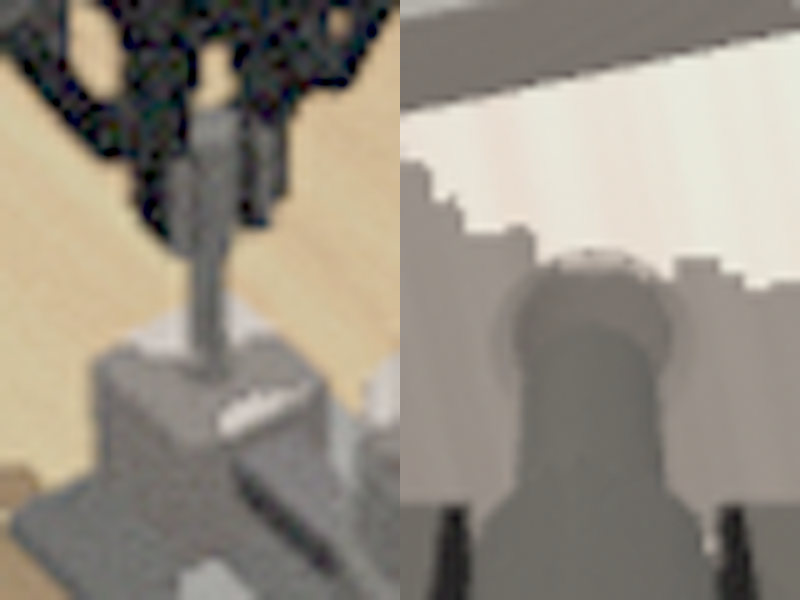

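Seen from the wrist, the foot is about 0.2 px left of the bore axis. Its near edge is at crop v=322 and the bore centre at v=338. In the side view the foot covers the bore.

Run:
```python
from h import *
np.set_printoptions(precision=4,suppress=True)
w=load('wrist3');s=load('side3')
print('bore w',atz(w,258.9,211.9,.06),'foot edge',atz(w,258.7,209.8,.0676),'foot side edge',atz(s,225+20.9-.4,145+37.2-.4,.0676),'bore side',atz(s,245.5,181.5,.06), proj(s,(.593,.031,.0676)),proj(s,(.593,.031,.06)))
```

```text
bore w [0.5941 0.0331 0.06  ] foot edge [0.5947 0.0372 0.0676] foot side edge [0.5885 0.0229 0.0676] bore side [0.5941 0.0304 0.06  ] [245.0538 179.6126] [245.0683 181.5394]
```

```bash
python3 -m handwheel '0 0.1 -0.3 0 0 0 0;0 0.1 -0.7 0 0 0 0;0 0.1 -1 0 0 0 0;0 0.1 -1.3 0 0 0 0;0 0.1 -1.6 0 0 0 0;0 0.1 -1.6 0 0 0 0'
```

```text
time_s: 5.87
position: [0.5927, 0.0319, 0.0975]
tool_rot: [[0.189, 0.982, -0.001], [0.982, -0.189, 0.0], [-0.0, -0.001, -1.0]]
ft_force: [-1.6, -0.1, -0.3]
grip_width: 0.0167
gripper_force: 48.8
```

```bash
python3 -m handwheel '0 0 -0.7 0 0 0 0;0 0 -1.4 0 0 0 0;0 0 -2 0 0 0 0;0 0 -2.4 0 0 0 0;0 0 -2.7 0 0 0 0;0 0 -2.9 0 0 0 0;0 0 -2.9 0 0 0 0'
python3 -m handwheel '0 0 -0.1 0 0 0 0;0 0 -0.2 0 0 0 0;0 0 -0.3 0 0 0 0;0 0 -0.3 0 0 0 0'
```

```text
time_s: 6.45
position: [0.5929, 0.0319, 0.0689]
tool_rot: [[0.189, 0.982, -0.001], [0.982, -0.189, 0.0], [-0.0, -0.001, -1.0]]
ft_force: [0.4, -0.2, -1.1]
grip_width: 0.0169
gripper_force: 48.8
time_s: 6.78
position: [0.5931, 0.0319, 0.0669]
tool_rot: [[0.189, 0.982, 0.001], [0.982, -0.189, -0.0], [-0.0, 0.001, -1.0]]
ft_force: [-1.1, -0.8, 3.3]
grip_width: 0.0165
gripper_force: 49.3
```

```bash
python3 -m handwheel '0 0 -0.1 0 0 0 0;0 0 -0.1 0 0 0 0'
python3 -m handwheel '0 0 0 0 0 0 0.4;0 0 0 0 0 0 0.6;0 0 0 0 0 0 0.8;0 0 0 0 0 0 1;0 0 0 0 0 0 1;0 0 0 0 0 0 1;0 0 0.2 0 0 0 1'
python3 -m handwheel '0 0 1 0 0 0 1;0 0 3 0 0 0 1;0 0 6 0 0 -5 1;0 0 9 0 0 -12 1;0 0 12 0 0 -19 1;0 0 14 0 0 -26 1;0 0 15 0 0 -30 1;0 0 15 0 0 -30 1'
```

```text
time_s: 6.95
position: [0.5932, 0.0319, 0.0668]
tool_rot: [[0.189, 0.982, 0.002], [0.982, -0.189, -0.0], [-0.0, 0.002, -1.0]]
ft_force: [-3.1, -0.1, 11.2]
grip_width: 0.0172
gripper_force: 50.0
time_s: 7.53
position: [0.5928, 0.0319, 0.067]
tool_rot: [[0.189, 0.982, -0.001], [0.982, -0.189, 0.0], [-0.0, -0.001, -1.0]]
ft_force: [0.1, -0.0, 0.1]
grip_width: 0.0851
gripper_force: 0.0
time_s: 8.2
position: [0.5938, 0.0318, 0.2209]
tool_rot: [[0.657, 0.754, 0.006], [0.754, -0.657, -0.001], [0.003, 0.005, -1.0]]
ft_force: [-1.4, -0.2, -0.3]
grip_width: 0.0853
gripper_force: 0.0
```

```bash
python3 -m handwheel '0 -1 0.3 0 0 -6 1;0 -3 0.6 0 0 -13 1;0 -5 1 0 0 -20 1;0 -7.5 1 0 0 -27 1;0 -9.5 1 0 0 -34 1;0 -11 1 0 0 -41 1;0 -11.6 1 0 0 -48 1;0 -11.6 1 0 0 -49 1'
python3 -m handwheel '0 0 0 0 0 0 1;0 0 0 0 0 0 1'
python3 - <<'E'
from h import *
for n in ['side','wrist']: d=snap(n,n+'4')
s=status.observe(); print(s['time_s'],s['position'],s['q'],np.round(s['tool_rot'],3).tolist())
A=np.zeros((600,800,3),np.uint8)
d=load('wrist4');w=d['color'];print(proj(d,(.594,-.084,.172)),proj(d,(.593,.032,.105)))
A=cv2.resize(w[60:330,80:440],(800,600),interpolation=cv2.INTER_CUBIC)
A=(255*(A/255.)**.7).astype(np.uint8)
cv2.imwrite('pics/c4.png',A[:,:,::-1])
E
```

```text
time_s: 8.87
position: [0.5926, -0.0855, 0.2265]
tool_rot: [[1.0, -0.003, -0.001], [-0.003, -1.0, 0.0], [-0.001, -0.0, -1.0]]
ft_force: [0.9, 0.1, 0.2]
grip_width: 0.0856
gripper_force: 0.0
time_s: 9.03
position: [0.5928, -0.0835, 0.2271]
tool_rot: [[1.0, 0.006, -0.001], [0.006, -1.0, 0.0], [-0.001, -0.0, -1.0]]
ft_force: [-0.6, 1.0, 0.2]
grip_width: 0.0852
gripper_force: 0.0
9.1333 [ 0.59292157 -0.0833664   0.22722321] [-1.93221824e+01  2.69386816e+01  6.65568824e+01  3.37480246e-03
  8.65233532e+01  7.03782941e+01] [[1.0, 0.005, -0.0], [0.005, -1.0, 0.0], [-0.0, -0.0, -1.0]]
[259.50139637 213.5539995 ] [139.15346545 190.24061171]
```

View pics/c4.png

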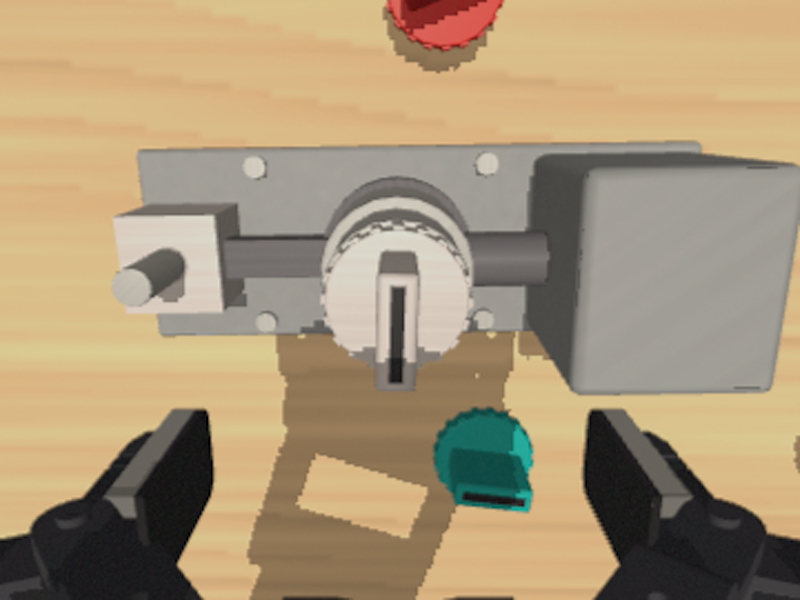

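The pin head stands on the lock block, seated. The nozzle's top centre is at crop (396,332), so full-size (258.2,209.4), within about 2° of alignment with the fingers.

Run:
```python
from h import *
np.set_printoptions(precision=4,suppress=True)
d=load('wrist4');f=lambda x,y,z:atz(d,80+x*.45,60+y*.45,z)
print('noz',f(396,332,.172),f(399,288,.172),f(396,382,.172),'pintop',f(133,289,.105),'blk',[f(x,y,.06) for x,y in [(116,218),(218,215),(226,307),(130,312)]])
```

```text
noz [ 0.5972 -0.083   0.172 ] [ 0.6123 -0.0839  0.172 ] [ 0.5794 -0.0831  0.172 ] pintop [0.5932 0.0313 0.105 ] blk [array([0.6171, 0.0552, 0.06  ]), array([0.6189, 0.0048, 0.06  ]), array([0.5718, 0.0042, 0.06  ]), array([0.5688, 0.0537, 0.06  ])]
```

```bash
python3 -m handwheel '0.1 0 -2 0 0 -1 1;0.2 0 -4.5 0 0 -1 1;0.2 0 -7 0 0 -1 1;0.2 0 -8.5 0 0 -1 1;0.2 0 -9 0 0 -1 1;0.2 0 -9 0 0 -1 1;0.2 0 -9 0 0 -1 0.5;0.2 0 -9 0 0 -1 0.3' 60
python3 -m handwheel '0 0 0 0 0 0 0;0 0 0 0 0 0 0;0 0 0 0 0 0 0;0 0 0 0 0 0 0;0 0 0 0 0 0 0;0 0 0 0 0 0 0'
python3 -c "
from h import *
s=status.observe();print(s['wrist_torque'],s['q'])"
```

```text
time_s: 9.8
position: [0.5956, -0.0841, 0.1387]
tool_rot: [[1.0, -0.015, 0.002], [-0.015, -1.0, -0.001], [0.002, 0.001, -1.0]]
ft_force: [-0.5, 0.1, 0.4]
grip_width: 0.0641
gripper_force: 0.0
time_s: 10.3
position: [0.5952, -0.0842, 0.1378]
tool_rot: [[1.0, -0.016, 0.001], [-0.016, -1.0, -0.0], [0.001, 0.0, -1.0]]
ft_force: [-1.0, -0.2, 4.1]
grip_width: 0.0134
gripper_force: 59.3
[ 0.02956595  0.09011034 -0.0026388 ] [-1.93242750e+01  3.13146628e+01  7.43046710e+01  3.29372268e-04
  7.43283850e+01  7.15916912e+01]
```

```bash
python3 -m handwheel '0 0 0 0 0 3 0;0 0 0 0 0 6 0;0 0 0 0 0 9 0;0 0 0 0 0 12 0;0 0 0 0 0 15 0;0 0 0 0 0 15 0' 90
python3 -c "
from h import *
s=status.observe();print(s['wrist_torque'],s['q'])"
```

```text
time_s: 10.8
position: [0.5948, -0.0832, 0.138]
tool_rot: [[0.97, 0.243, 0.0], [0.243, -0.97, 0.002], [0.001, -0.002, -1.0]]
ft_force: [-2.3, 4.4, 6.6]
grip_width: 0.013
gripper_force: 92.2
[ 0.85819564  0.41701697 -1.6666821 ] [-19.30308341  31.28226979  74.33894114   0.13342859  74.41204451
  56.6107081 ]
```

```bash
python3 -m handwheel '0 0 0 0 0 -5 0;0 0 0 0 0 -10 0;0 0 0 0 0 -15 0;0 0 0 0 0 -20 0;0 0 0 0 0 -25 0;0 0 0 0 0 -30 0;0 0 0 0 0 -30 0'
python3 -c "
from h import *
s=status.observe();print(s['wrist_torque'],s['q'])"
```

```text
time_s: 11.38
position: [0.5953, -0.0841, 0.1379]
tool_rot: [[0.961, -0.277, 0.001], [-0.277, -0.961, -0.0], [0.001, -0.0, -1.0]]
ft_force: [0.8, 0.6, 5.2]
grip_width: 0.0131
gripper_force: 88.2
[ 0.15542218  0.00422309 -0.0433164 ] [-1.93120813e+01  3.13175189e+01  7.42917499e+01  1.55040356e-02
  7.43197116e+01  8.67715580e+01]
```

```bash
python3 -m handwheel '0 0 0 0 0 -5 0;0 0 0 0 0 -11 0;0 0 0 0 0 -17 0;0 0 0 0 0 -23 0;0 0 0 0 0 -29 0;0 0 0 0 0 -35 0;0 0 0 0 0 -38 0;0 0 0 0 0 -38 0'
python3 -c "
from h import *
s=status.observe();print(s['wrist_torque'],s['q'])"
python3 -m handwheel '0 0 0 0 0 -3 0;0 0 0 0 0 -6 0;0 0 0 0 0 -6 0'
python3 -c "
from h import *
s=status.observe();print(s['wrist_torque'],s['q'])"
```

```text
time_s: 12.05
position: [0.5955, -0.0838, 0.1379]
tool_rot: [[0.59, -0.808, 0.002], [-0.808, -0.59, 0.0], [0.001, -0.002, -1.0]]
ft_force: [1.4, 2.9, 6.8]
grip_width: 0.0128
gripper_force: 88.3
[ 0.42843876 -0.15247924  0.00253616] [-1.92939893e+01  3.13162576e+01  7.42833231e+01  5.27547541e-02
  7.43057533e+01  1.24550620e+02]
time_s: 12.3
position: [0.5955, -0.0838, 0.1379]
tool_rot: [[0.503, -0.864, 0.002], [-0.864, -0.503, 0.0], [0.001, -0.002, -1.0]]
ft_force: [2.9, 3.7, 5.8]
grip_width: 0.0128
gripper_force: 88.3
[ 0.38970342 -0.22129349 -0.0193168 ] [-1.92943771e+01  3.13163695e+01  7.42839944e+01  5.36276066e-02
  7.43061684e+01  1.30511662e+02]
```

Still free at about 59° from the start, so I continue to the stop in small steps.

```bash
t(){ python3 -c "
from h import *
s=status.observe();print(s['wrist_torque'],s['q'][5])"; }
python3 -m handwheel '0 0 0 0 0 -3 0;0 0 0 0 0 -3 0'|grep ft; t
python3 -m handwheel '0 0 0 0 0 -3 0;0 0 0 0 0 -3 0'|grep ft; t
```

```text
ft_force: [1.2, 3.3, 5.2]
[ 0.48730314 -0.22123911 -0.01984015] 133.49791408077454
ft_force: [3.9, 4.4, 5.3]
[ 0.65064857 -0.57021764  0.03790049] 136.484769066857
```

```bash
t(){ python3 -c "
from h import *
s=status.observe();print(s['wrist_torque'],s['q'][5])"; }
python3 -m handwheel '0 0 0 0 0 -3 0;0 0 0 0 0 -3 0'|grep ft; t
python3 -m handwheel '0 0 0 0 0 -3 0;0 0 0 0 0 -3 0'|grep ft; t
```

```text
ft_force: [4.0, 3.6, 4.8]
[ 0.62783004 -0.68102662  0.81827809] 139.40137988356364
ft_force: [4.8, 2.7, 4.9]
[ 0.54681649 -0.78233924  1.66237703] 142.31977137754762
```

Torque is rising, so this is the loosening stop. I back off a little and lift.

```bash
python3 -m handwheel '0 0 0 0 0 3 0;0 0 0.2 0 0 3 0;0 0 0.4 0 0 3 0;0 0 0.6 0 0 3 0;0 0 0.6 0 0 3 0'
python3 -c "
from h import *
s=status.observe();print(s['wrist_torque'],s['q'][5])"
```

```text
time_s: 13.38
position: [0.5954, -0.0836, 0.1401]
tool_rot: [[0.365, -0.931, -0.001], [-0.931, -0.365, 0.002], [-0.002, 0.0, -1.0]]
ft_force: [10.6, 1.4, -18.0]
grip_width: 0.0128
gripper_force: 89.7
[ 0.34507794 -2.2695415   0.79249227] 139.27031890875637
```

Blocked after 2 mm. The remaining stop torque (0.8 Nm) may be jamming the lugs, so I lower it, relieve the torque and retry.

```bash
t(){ python3 -c "
from h import *
s=status.observe();print(s['wrist_torque'],s['q'][5])"; }
python3 -m handwheel '0 0 -0.3 0 0 0 0;0 0 -0.6 0 0 0 0;0 0 -0.6 0 0 0 0';t
python3 -m handwheel '0 0 0 0 0 1.5 0;0 0 0 0 0 3 0;0 0 0 0 0 3 0'|grep ft;t
python3 -m handwheel '0 0 0.15 0 0 0 0;0 0 0.3 0 0 0 0;0 0 0.45 0 0 0 0;0 0 0.45 0 0 0 0';t
```

```text
time_s: 13.63
position: [0.5959, -0.0837, 0.1387]
tool_rot: [[0.365, -0.931, 0.003], [-0.931, -0.365, -0.0], [0.002, -0.003, -1.0]]
ft_force: [2.4, 3.9, 9.4]
grip_width: 0.013
gripper_force: 93.8
[ 0.61498018 -0.45649922  0.67012955] 139.27901349960484
ft_force: [3.3, 4.3, 5.2]
[ 0.61685046 -0.61821854  0.12692995] 136.2787051293299
time_s: 14.22
position: [0.5955, -0.0838, 0.1412]
tool_rot: [[0.411, -0.912, 0.001], [-0.912, -0.411, 0.001], [-0.001, -0.001, -1.0]]
ft_force: [5.4, 2.8, -3.1]
grip_width: 0.0128
gripper_force: 91.2
[ 0.56805802 -1.17550187  0.04596493] 136.3974471163257
```

```bash
t(){ python3 -c "
from h import *
s=status.observe();print(s['wrist_torque'],s['q'][5])"; }
python3 -m handwheel '0 0 0.15 0 0 0 0;0 0 0.3 0 0 0 0;0 0 0.3 0 0 0 0';t
```

```text
time_s: 14.47
position: [0.5954, -0.0838, 0.1442]
tool_rot: [[0.411, -0.912, 0.0], [-0.912, -0.411, 0.001], [-0.001, -0.001, -1.0]]
ft_force: [3.9, 2.6, -2.1]
grip_width: 0.0127
gripper_force: 91.7
[ 0.50268503 -0.97525935  0.03280883] 136.3972656996253
```

```bash
python3 -m handwheel '0 0 0.4 0 0 0 0;0 0 0.9 0 0 0 0;0 0 1.4 0 0 0 0;0 0 1.9 0 0 0 0;0 0 2.2 0 0 0 0;0 0 2.2 0 0 0 0'
python3 - <<'E'
from h import *
for n in ['side','wrist']: d=snap(n,n+'5')
def c(a,x,y,w,h,k): return cv2.resize(a[y:y+h,x:x+w],None,fx=k,fy=k,interpolation=cv2.INTER_CUBIC)
A=np.zeros((600,800,3),np.uint8)
A[:,:400]=c(load('side5')['color'],225,125,80,120,5);A[:300,400:]=cv2.resize(load('wrist5')['color'],(400,300))
A=(255*(A/255.)**.6).astype(np.uint8);cv2.imwrite('pics/c5.png',A[:,:,::-1])
E
```

```text
time_s: 14.97
position: [0.5951, -0.0843, 0.1677]
tool_rot: [[0.408, -0.913, 0.001], [-0.913, -0.408, -0.001], [0.001, -0.001, -1.0]]
ft_force: [0.2, -0.7, -1.6]
grip_width: 0.0127
gripper_force: 91.8
```

View pics/c5.png

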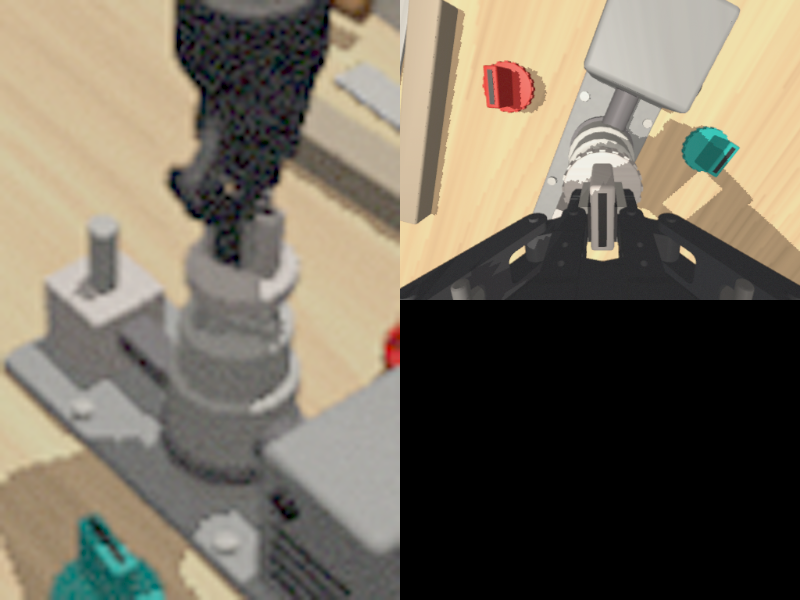

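The side crop shows the cap held clear of the barrel at (240,270), and the pin seated at (103,260). Now I raise it to 10 cm and hold.

```bash
python3 -m handwheel '0 0 0.8 0 0 0 0;0 0 2 0 0 0 0;0 0 3.5 0 0 0 0;0 0 5 0 0 0 0;0 0 6.2 0 0 0 0;0 0 6.8 0 0 0 0;0 0 7 0 0 0 0;0 0 7 0 0 0 0'
python3 -m handwheel '0 0 0 0 0 0 0;0 0 0 0 0 0 0;0 0 0 0 0 0 0;0 0 0 0 0 0 0;0 0 0 0 0 0 0;0 0 0 0 0 0 0'
python3 - <<'E'
from h import *
d=snap('side','side6')
A=cv2.resize(d['color'][80:260,200:360],(711,600*4//3-0),interpolation=3)[:600] if False else cv2.resize(d['color'][90:240,190:390],(800,600),interpolation=3)
cv2.imwrite('pics/c6.png',cv2.convertScaleAbs(A,alpha=1.4)[:,:,::-1])
E
```

```text
time_s: 15.73
position: [0.5949, -0.0841, 0.2369]
tool_rot: [[0.408, -0.913, 0.0], [-0.913, -0.408, -0.0], [0.0, -0.0, -1.0]]
ft_force: [-0.1, -0.3, -2.2]
grip_width: 0.0131
gripper_force: 91.8
time_s: 16.23
position: [0.595, -0.0841, 0.2367]
tool_rot: [[0.408, -0.913, -0.0], [-0.913, -0.408, 0.0], [-0.0, 0.0, -1.0]]
ft_force: [0.6, 0.4, -2.1]
grip_width: 0.013
gripper_force: 91.8
```

View pics/c6.png

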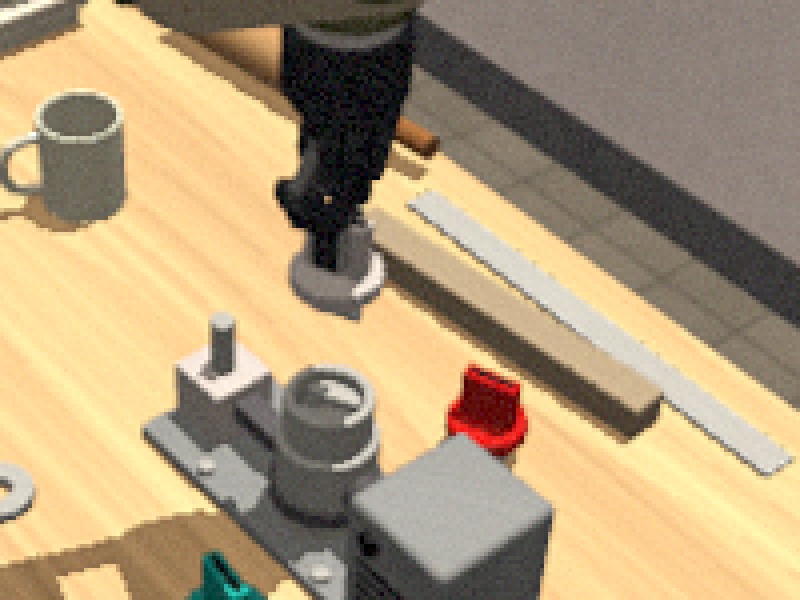

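The cap is held upright at (335,270) above the open barrel mouth at (328,395), and the pin is home at (222,345). I hand the job in.

```bash
python3 -c "
from rig import env
print(env.close_job())"
```

```text
the job is handed in; nothing more can be done
None
```

The job is handed in at about 16 s: the pin is home in the lock bore, the cap loosened clockwise (reverse thread), and the arm is holding it upright and still about 10 cm above its seat.

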